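Set the last push rivet in the fridge's vent grille

TASK

The fridge's kick plate lies on the worktop with its vent grille back on, but one corner of the grille still has no push rivet. Take the rivet that fits from the grey stand, put it into the empty hole until its flange sits flat on the grille, and only then push its centre pin in until it is flush with the collar. Feel your way and don't force it, the plastic is thin; leave everything else where it is.

Things in the scene. Friction and masses are not known exactly. Their poses are not given: they have to be found in the camera images.
- kickplate: folded steel kick plate, 120 x 380 x 28 mm, fixed, face up, hollow beneath; origin: centre of its underside, y along its length, z up. On it a white plastic vent grille, 100 x 250 mm, flat top 30 mm above the worktop, 2 mm louvres in the middle, a rivet hole at x +-33, y +-105 mm near each corner. Three hold set rivets (black, 10 mm high). Grille and rivet crack if pressed with over 35 N
- hole (a point): centre of the mouth of the one empty rivet hole, level with the grille's flat top; any of the four corners. Hole 11 mm wide, straight through 5 mm of plastic, axis vertical, 25 mm free below its mouth. A spring clip behind it grips the shank: from 10 mm short of home on, the rivet takes a firm push of 5 to 10 N, up to 14 N where it binds, until the flange meets the grille
- stand: grey plastic stand, fixed, 190 x 60 x 30 mm; origin: centre of its underside, x along its length. Three 15 mm holes through it, 58 mm apart along its x, hold upright by their flanges, in any order: the rivet that fits, a bigger rivet and a blanking plug
- rivet: the rivet that fits, black plastic, 20 g: round flange 22 mm wide and 3 mm thick, above it a collar 16 mm wide that ends 10 mm above the flange's underside, below it a shank 10 mm wide and 18 mm long whose last 5 mm taper to 6.5 mm, and a centre pin that stands up out of the collar. Origin: centre of the flange's underside, z up along the pin
- rivet_collar (a point): point on the rivet's axis half-way up its collar, 6.5 mm above the flange's underside: hold the rivet here, across the 16 mm wide, 7 mm high collar, fingertips just clear of the flange
- rivet_pin (a joint): how far the rivet's pin is pushed in, m: 0 to 0.001 at the start (its head 8 to 7 mm proud of the collar), 0.008 flush with the collar, where it stops dead. It moves under about 7 N at first and 10 N near the end, stays where it is left, and spreads the legs below the plate
- pin_top (a point): centre of the top of the rivet's pin, a round head 9 mm wide
- big_rivet: a bigger rivet in the stand, not wanted: collar 21 mm wide, flange 28 mm, shank 13 mm, too thick for the hole; origin: centre of its flange's underside
- plug: a blanking plug in the stand, not wanted: low dome 24 mm wide and 8 mm high, no pin; origin: centre of its underside
- screwdriver: screwdriver with a black handle lying before the kick plate
- wooden_spoon: wooden spoon, 280 mm, lying beyond the kick plate
Mind the look-alikes: they are no part of the job. What is shaped like the rivet but blue or pink is not meant.

How it is judged:
By the outcome, as a careful person would: the job done as asked, in the order asked, and still so for the second after the job is handed in, with the robot touching nothing.
It also fails if it takes over 61 s, if anything falls off the work surface, if the arm or the gripper's body presses on something with over 40 N, if the wrist force passes 120 N, or if a joint passes its speed limit or range.

ROBOT

A 6-joint arm with a two-finger parallel gripper is mounted at the origin on the work surface. World frame = base frame: x ahead of the robot, y to its left, z up, the work surface at z = 0. Lengths are in m, angles in rad, forces in N, time in s.
With the tool pointing down it reaches from about 0.275 to 0.775 m from the base axis. Payload 14.6 kg.
Tool frame: the origin (TCP) lies between the finger pads; the fingertips stand 14 mm ahead of it and the grasp point (between the pads) lies 5 mm behind it; z points along the fingers, y is the direction in which the jaws open and shut (so a half turn about z gives the same grasp; the last joint's range is limited). The gripper opens to 85 mm and grips with 20 to 120 N. Pads are 22 mm wide; open, the fingers measure 114 mm over their backs; the gripper's body (76 mm by 85 mm) begins 54 mm behind the grasp point. The pads swing forward as they close: fully open they stand 13 mm farther back than shut.
Start: joints at [-1.401, 0.263, -0.048, 1.259, 0, 1.415], TCP at [0.168, -0.498, 0.245] pointing down, gripper open.
Joint ranges: [-2.65, 2.65], [-0.89, 1.7], [-1.18, 1.37], [-2.13, 2.11], [-1.35, 1.29], [-3.14, 3.14]. Speed limits (rad/s): [1.89, 1.89, 2.57, 2.79, 3.14, 3.14].

INTERFACE

Orientations are given as a rotation vector (axis times angle).
In Python, from rig import observe, imaging, manip gives the robot as it stands.
- The arm moves only by the shell command python3 -m inch 'ROWS' [FORCE]. ROWS is JSON, a list of rows, each a list of 7 numbers: the turn, a rotation vector about the tool's x, y, z in degrees, then the shift along the tool's x, y, z in m, then the closure, from 0 (fully open) to 1 (shut). In form: [[ax, ay, az, x, y, z, fingers], ...]. A call has 1 to 12 rows; each row is the pose to reach, as a shift and turn from the pose commanded when the call began, along the tool's axes at that moment; what a row does not reach only later rows make up. A row lasts 1/8 s, in which the tool goes at most 62.5 mm and 10.7 degrees, less where a joint would pass 70% of its speed; a pose out of reach is approached as far as the arm can. A call with a gripper value outside its range is refused whole. The fingers move at their own pace and stop on an object; FORCE is the grip in N (left out, the last holds). Time passes only in rows, so rows that repeat a pose let the fingers close. It gives the time, the measured TCP pose, the force and the opening at its end, in the units of the state.
- observe(): the state, without advancing time (a new reading comes with each control period).
- imaging.capture(name): name is "scene" or "top" or "wrist"; returns the picture (480x640x3 uint8, red, green, blue); there is no depth.
- imaging.calibration(name): a dict with "fovy" (degrees; the focal length in pixels is half the picture's height over the tangent of half this angle, whatever the lens; pixels are square), "cx", "cy" (the principal point, pixels), "view" (4x4, takes a point from world to camera coordinates). Camera axes: x right, y up, looking along -z (the intrinsics and any distortion apply to the point x, -y, -z); pixel columns grow to the right and rows downward; lengths in m; the calibration is good to about 2 mm. A picture is of the moment at which its call begins: read the wrist's pose just before it. calibration takes no time and is no camera call; for the wrist camera it gives the pose at the moment of the call.
- manip.close_job(): hands the job in, once; it reports no verdict.
The state is a dict: "time_s": time; "q": joint angles; "dq": joint speeds; "tau": joint torques, N m; "ee_pos": TCP position; "orientation": TCP orientation; "wrist_force": force on the tool from outside, world axes, zero at the start; "torque": the same for the moment, N m; "gripper_width": finger opening in m.
Only numpy, scipy, OpenCV 4.12 (cv2) and the standard library are available. Lean on these libraries where they do the work, as an engineer would, in place of code of your own. Each camera call takes 0.05 s, during which the arm holds its last target. There are 200 camera calls.

## Working session

There is one attempt and no reset: what is moved stays moved. The work goes in short steps, Python scripts to look and compute and a shell command to move; the robot and the scene stay as the last step left them, time stands still between calls to the robot, and variables do not carry over. Pictures are saved under pics/ and viewed, about 8 in all and at most 12, crops included, and the job is handed in when it is done.

```bash
ls; mkdir -p pics; python3 - <<'E'
from rig import observe, imaging, manip
import cv2,numpy as np
s=observe();print(s)
for n in("scene","top","wrist"):
    c=imaging.calibration(n);print(n,c)
    im=imaging.capture(n);cv2.imwrite(f"pics/{n}0.png",im[:,:,::-1])
E
```

```text
pics
{'time_s': 0.0, 'q': array([-1.40131421e+00,  2.63536051e-01, -4.89550493e-02,  1.25940844e+00,
       -1.24830033e-05,  1.41549621e+00]), 'dq': array([ 0.00026457, -0.00043681, -0.00052714, -0.00132342,  0.0023013 ,
       -0.00032314]), 'tau': array([-3.35472163e-03, -6.37617517e+01,  3.84561932e+01,  1.39605950e-02,
       -2.27813757e-04, -1.58214092e-06]), 'ee_pos': array([ 0.16747412, -0.49728482,  0.24481164]), 'orientation': array([-3.09917175e+00, -5.07749101e-01,  3.18846170e-05]), 'wrist_force': array([-0.01534462, -0.30322028, -0.55394897]), 'torque': array([ 0.00037017,  0.00673694, -0.0154302 ]), 'gripper_width': 0.08553498284853249}
scene {'fovy': 46.328498647693145, 'cx': 315.66133005576313, 'cy': 237.7136197749133, 'view': array([[ 0.70521594,  0.70868274, -0.02095833, -0.34091214],
       [-0.36202755,  0.3853582 ,  0.84878449,  0.15945391],
       [ 0.60959539, -0.59098886,  0.52832342, -1.28000661],
       [ 0.        ,  0.        ,  0.        ,  1.        ]])}
top {'fovy': 57.8548140950303, 'cx': 318.14860024024307, 'cy': 243.01453634572812, 'view': array([[ 0.0085863 , -0.99977558, -0.01936683, -0.04199094],
       [ 0.99615587,  0.00686354,  0.08732917, -0.5575487 ],
       [-0.08717665, -0.02004221,  0.99599124, -0.82143053],
       [ 0.        ,  0.        ,  0.        ,  1.        ]])}
wrist {'fovy': 68.98716592019306, 'cx': 320.6113598493707, 'cy': 240.13259692619883, 'view': array([[ 3.19262534e-01, -9.47666159e-01, -5.34424804e-04,
        -5.23355405e-01],
       [ 9.15129797e-01,  3.08447650e-01, -2.59610289e-01,
         3.38622227e-02],
       [ 2.46188727e-01,  8.23947705e-02,  9.65713318e-01,
        -3.77255440e-01],
       [ 0.00000000e+00,  0.00000000e+00,  0.00000000e+00,
         1.00000000e+00]])}
```

View pics/top0.png

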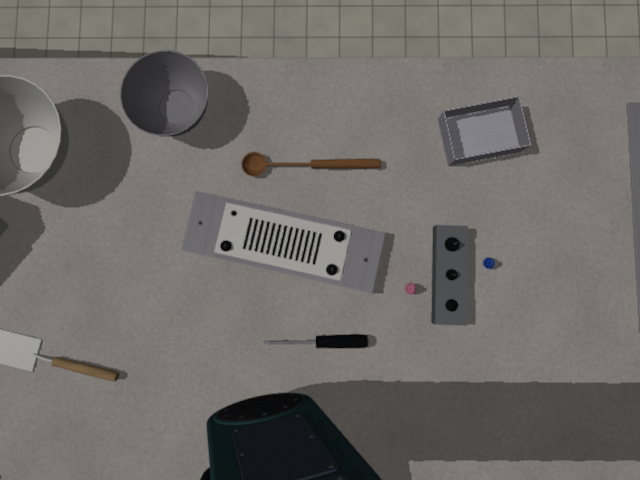

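View pics/scene0.png

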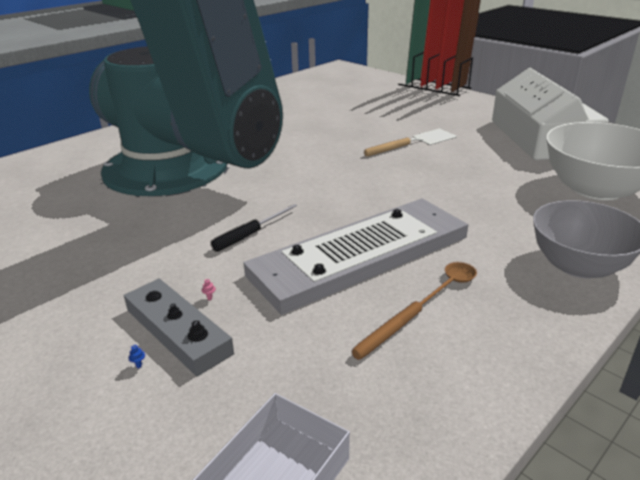

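Top view: the stand holds three black parts at (452,244), (452,275) and (452,305). The middle one looks like the fitting rivet, the far one is bigger, and the near one is a low dome with no pin. The pink (411,289) and blue (489,263) ones lie outside the stand and aren't meant. The empty hole is at about (234,213). I'll confirm with an enlarged crop.

```bash
cat > h.py <<'E'
import numpy as np, cv2
from scipy.spatial.transform import Rotation as R
def ray(c,u,v):
    f=240/np.tan(np.radians(c["fovy"])/2); V=c["view"]
    d=np.array([(u-c["cx"])/f,-(v-c["cy"])/f,-1]); 
    return -V[:3,:3].T@V[:3,3], V[:3,:3].T@d
def atz(c,u,v,z):
    o,d=ray(c,u,v); return o+d*(z-o[2])/d[2]
def proj(c,p):
    f=240/np.tan(np.radians(c["fovy"])/2); q=c["view"]@np.append(p,1)
    return np.array([c["cx"]+f*q[0]/-q[2], c["cy"]-f*q[1]/-q[2]])
def totool(s,p):  # world point -> tool-frame shift
    return R.from_rotvec(s["orientation"]).inv().apply(np.array(p)-s["ee_pos"])
E
python3 - <<'E'
from h import *
from rig import imaging
t=cv2.imread("pics/top0.png");s=cv2.imread("pics/scene0.png")
a=cv2.resize(t[215:335,400:500],None,fx=4,fy=4,interpolation=cv2.INTER_CUBIC)
b=cv2.resize(s[270:380,110:245],None,fx=3,fy=3,interpolation=cv2.INTER_CUBIC)
o=np.zeros((480,805,3),np.uint8);o[:,:400]=a;o[:330,400:]=b;cv2.imwrite("pics/crop.png",o[:,:800])
ct,cs=imaging.calibration("top"),imaging.calibration("scene")
for n,u,v,z in[("hole",234,213,.03),("r1",226,246,.04),("r2",340,236.5,.04),("r3",332,270,.04),("far",452,244,.045),("mid",452,275,.045),("near",452,305,.036),("standTL",433,226,.03),("standTR",474,226,.03),("standBL",433,324,.03),("standBR",474,324,.03)]:
    p=atz(ct,u,v,z);print(n,p.round(4),"scene px",proj(cs,p).round(1))
E
```

```text
hole [0.615 0.127 0.03 ] scene px [421.6 231.2]
r1 [0.5495 0.1386 0.04  ] scene px [396. 211.]
r2 [ 0.5692 -0.0796  0.04  ] scene px [317.8 265.8]
r3 [ 0.5052 -0.0647  0.04  ] scene px [296.4 246.6]
far [ 0.5559 -0.2907  0.045 ] scene px [198.4 324.7]
mid [ 0.4976 -0.2896  0.045 ] scene px [174.9 305.2]
near [ 0.4413 -0.2912  0.036 ] scene px [153.7 293.8]
standTL [ 0.5918 -0.2592  0.03  ] scene px [235.  334.3]
standTR [ 0.5923 -0.3377  0.03  ] scene px [185.5 365. ]
standBL [ 0.405  -0.2565  0.03  ] scene px [161.7 276.9]
standBR [ 0.4058 -0.3335  0.03  ] scene px [116.  299.7]
```

View pics/crop.png

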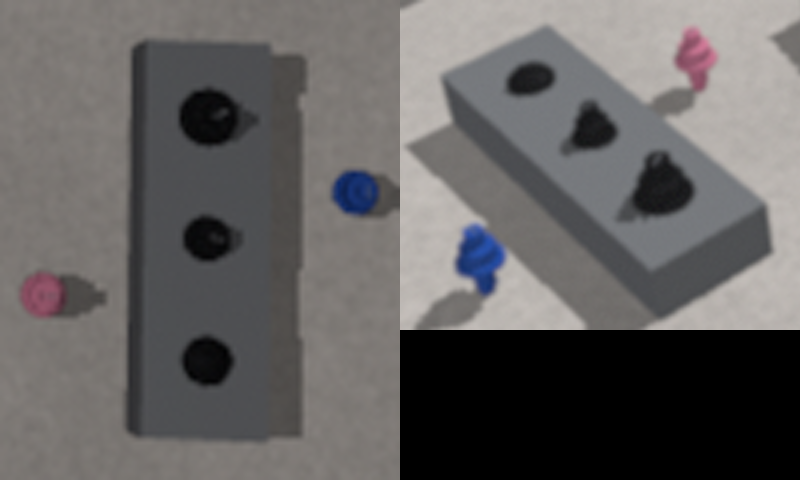

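Confirmed. The middle part (crop 207,238) has a pin and a narrow flange, so it is the rivet. The far one is bigger, and the near one is a pinless dome. I'll move above it for a wrist view.

```bash
python3 -m inch '[[0,0,3,0.03,-0.008,0.005,0.2],[0,0,6,0.08,-0.02,0.015,0.5],[0,0,9,0.13,-0.032,0.025,0.5],[0,0,12,0.18,-0.044,0.035,0.5],[0,0,15,0.23,-0.056,0.045,0.5],[0,0,18.6,0.28,-0.067,0.055,0.5],[0,0,18.6,0.33,-0.079,0.065,0.5],[0,0,18.6,0.365,-0.088,0.072,0.5],[0,0,18.6,0.379,-0.091,0.075,0.5],[0,0,18.6,0.379,-0.091,0.075,0.5],[0,0,18.6,0.379,-0.091,0.075,0.5]]' 40
python3 - <<'E'
from h import *
from rig import observe,imaging
import pickle
s=observe();c=imaging.calibration("wrist");im=imaging.capture("wrist")
pickle.dump((s,c,im),open("w1.pkl","wb"));cv2.imwrite("pics/w1.png",im[:,:,::-1])
print(s["time_s"],s["ee_pos"],s["orientation"],s["wrist_force"],s["gripper_width"],proj(c,[.4976,-.29,.037]))
E
```

```text
time_s: 1.52
ee_pos: [0.4969, -0.2911, 0.1705]
orientation: [3.141, -0.001, -0.0]
wrist_force: [-0.4, -0.3, 0.7]
gripper_width: 0.043
1.525 [ 0.49689798 -0.29111411  0.17052888] [ 3.14135245e+00 -1.24219047e-03 -1.12508728e-04] [-0.39128868 -0.26828288  0.72674081] 0.04304255332196967 [320.50502598 232.45727769]
```

View pics/w1.png

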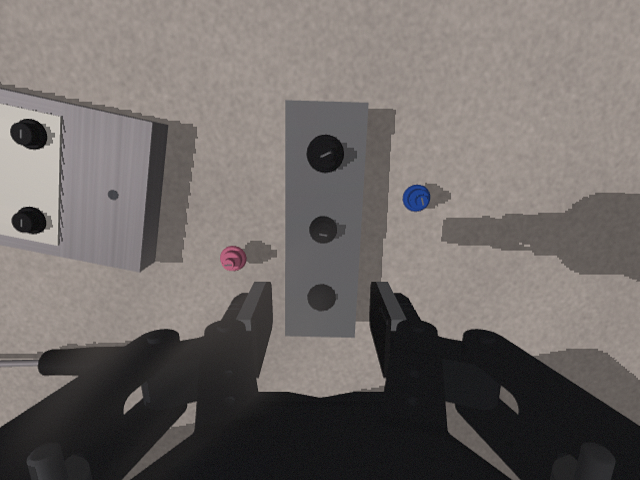

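The wrist view shows the rivet's flange at about (323,229) between the fingers, with the plug at (321,297) and the big rivet at (325,153). I'll refine its centre numerically, using the scene camera as a check.

```bash
python3 - <<'E'
from h import *
from rig import imaging
import pickle
s,c,im=pickle.load(open("w1.pkl","rb"))
def blob(im,u,v,r,th):
    g=im.max(2).astype(int);m=(g<th).astype(np.uint8);m[:v-r]=0;m[v+r:]=0;m[:,:u-r]=0;m[:,u+r:]=0
    n,l,st,ce=cv2.connectedComponentsWithStats(m)
    i=1+st[1:,4].argmax();return st[i],ce[i]
for th in(45,55,65):
  for n,u,v,z in(("mid",323,229,.033),("near",321,297,.034),("far",325,153,.033)):
    st,ce=blob(im,u,v,24,th);bx=st[0]+(st[2]-1)/2,st[1]+(st[3]-1)/2
    print(th,n,st,ce.round(1),atz(c,*ce,z).round(4),atz(c,*bx,z).round(4))
g=im.max(2);print(g[229,300:346]);print(g[212:248,323])
cs=imaging.calibration("scene");print(proj(cs,[.4985,-.292,.033]))
# stand corners top face
for u,v in((286,100),(368,103),(286,336),(354,336)):print(atz(c,u,v,.03).round(4))
E
```

```text
45 mid [310 217  27  25 432] [323.2 227. ] [ 0.501  -0.2921  0.033 ] [ 0.4994 -0.292   0.033 ]
45 near [321 285  11   5  14] [326.6 286.4] [ 0.4517 -0.2949  0.034 ] [ 0.4512 -0.2944  0.034 ]
45 far [ 307  135   37   38 1064] [325.1 153.2] [ 0.5568 -0.2934  0.033 ] [ 0.5566 -0.2934  0.033 ]
55 mid [309 216  28  27 558] [323.  228.9] [ 0.4994 -0.2919  0.033 ] [ 0.4994 -0.2916  0.033 ]
55 near [308 284  28  26 535] [321.8 296.6] [ 0.4427 -0.2911  0.034 ] [ 0.4428 -0.2908  0.034 ]
55 far [ 307  135   37   38 1088] [325.  153.3] [ 0.5568 -0.2934  0.033 ] [ 0.5566 -0.2934  0.033 ]
65 mid [309 216  28  27 586] [322.8 229.1] [ 0.4993 -0.2918  0.033 ] [ 0.4994 -0.2916  0.033 ]
65 near [307 284  29  27 589] [321.3 297. ] [ 0.4424 -0.2906  0.034 ] [ 0.4424 -0.2904  0.034 ]
65 far [ 307  135   37   38 1111] [325.1 153.3] [ 0.5568 -0.2934  0.033 ] [ 0.5566 -0.2934  0.033 ]
[100 100  99 100  99  99  99 101 104  57  37  37  39  42  40  41  42  39
  41  41  41  42  42  41  42  41  41  42  42  42  44  43  42  42  42  41
  40  72  72  71  72  71  71  72  67  99]
[100  98 103  91  50  29  36  36  34  34  36  40  37  40  41  41  38  41
  44  44  44  48  79  91  49  46  47  48  46  47  45  73 103 101 100 101]
[175.10173059 313.01463074]
[ 0.5939 -0.2653  0.03  ]
[ 0.5918 -0.3243  0.03  ]
[ 0.4043 -0.2603  0.03  ]
[ 0.4042 -0.3187  0.03  ]
```

```bash
python3 -m inch '[[0,0,0,0.0012,0.0003,0.03,0.5],[0,0,0,0.0025,0.0007,0.07,0.5],[0,0,0,0.0025,0.0007,0.1,0.5],[0,0,0,0.0025,0.0007,0.115,0.5],[0,0,0,0.0025,0.0007,0.1215,0.5],[0,0,0,0.0025,0.0007,0.1215,0.5],[0,0,0,0.0025,0.0007,0.1215,0.6]]' 40
python3 -m inch '[[0,0,0,0,0,0,0.75],[0,0,0,0,0,0,0.85],[0,0,0,0,0,0,1],[0,0,0,0,0,0,1],[0,0,0,0,0,0,1],[0,0,0,0,0,0,1]]' 40
```

```text
time_s: 2.45
ee_pos: [0.5006, -0.2914, 0.0497]
orientation: [3.141, 0.0, 0.002]
wrist_force: [-0.4, -1.5, 0.9]
gripper_width: 0.0341
time_s: 3.2
ee_pos: [0.5004, -0.2912, 0.0494]
orientation: [3.141, 0.0, 0.001]
wrist_force: [-1.1, 0.4, 6.4]
gripper_width: 0.0125
```

The opening reads 12.5 mm rather than 16, and there is an upward force of 6 N. I'll check by eye.

```bash
python3 - <<'E'
from h import *
from rig import observe,imaging
s=observe();im=imaging.capture("wrist")
a=cv2.resize(im[200:400,200:440,::-1],None,fx=2,fy=2,interpolation=cv2.INTER_CUBIC);g=(255*(a/255.)**.5).astype(np.uint8)
sc=imaging.capture("scene");b=cv2.resize(sc[250:390,110:260,::-1],None,fx=2,fy=2,interpolation=cv2.INTER_CUBIC);b=(255*(b/255.)**.6).astype(np.uint8)
o=np.zeros((400,780,3),np.uint8);o[:,:480]=g;o[:280,480:780]=b;cv2.imwrite("pics/g1.png",o)
print(s["ee_pos"],s["wrist_force"],s["gripper_width"])
E
```

```text
[ 0.50044441 -0.29121579  0.04940849] [-1.06116077  0.40896126  6.42484054] 0.01248480191879966
```

View pics/g1.png

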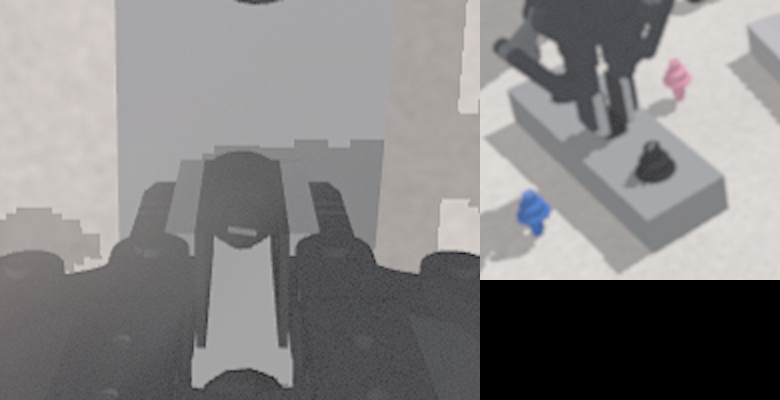

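The pads hold the collar on both sides with the pin visible between them. Lifting now.

```bash
python3 -m inch '[[0,0,0,0,0,-0.005,1],[0,0,0,0,0,-0.02,1],[0,0,0,0,0,-0.05,1],[0,0,0,0,0,-0.09,1],[0,0,0,0,0,-0.1,1],[0,0,0,0,0,-0.1,1],[0,0,0,0,0,-0.1,1]]'
python3 - <<'E'
from h import *
from rig import observe,imaging
import pickle
s=observe();c=imaging.calibration("wrist");im=imaging.capture("wrist")
pickle.dump((s,c,im),open("w2.pkl","wb"))
a=cv2.resize(im[200:400,200:440,::-1],None,fx=2,fy=2,interpolation=cv2.INTER_CUBIC);g=(255*(a/255.)**.5).astype(np.uint8)
sc=imaging.capture("scene");b=cv2.resize(sc[210:350,110:260,::-1],None,fx=2,fy=2,interpolation=cv2.INTER_CUBIC);b=(255*(b/255.)**.6).astype(np.uint8)
o=np.zeros((400,780,3),np.uint8);o[:,:480]=g;o[:280,480:780]=b;cv2.imwrite("pics/g2.png",o)
print(s["time_s"],s["ee_pos"],s["wrist_force"],s["gripper_width"])
E
```

```text
time_s: 4.18
ee_pos: [0.4998, -0.2908, 0.1479]
orientation: [-3.141, -0.0, 0.002]
wrist_force: [0.4, 0.0, -0.5]
gripper_width: 0.0126
4.175 [ 0.49978873 -0.29076276  0.14791834] [ 0.41524394  0.034712   -0.54348877] 0.012627963158636499
```

View pics/g2.png

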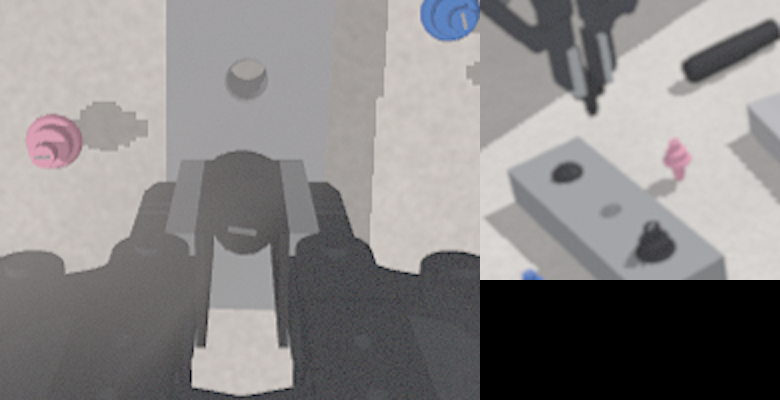

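The rivet is held upright and its stand hole is empty. Next I'll move above the grille hole.

```bash
python3 -m inch '[[0,0,1,0.006,-0.02,0,1],[0,0,2,0.018,-0.065,0,1],[0,0,4,0.032,-0.115,0,1],[0,0,5,0.046,-0.165,0,1],[0,0,6,0.06,-0.215,0,1],[0,0,7,0.074,-0.265,0,1],[0,0,8,0.088,-0.315,0.01,1],[0,0,9,0.1,-0.36,0.02,1],[0,0,10,0.11,-0.4,0.033,1],[0,0,10,0.116,-0.419,0.038,1],[0,0,10,0.116,-0.419,0.038,1],[0,0,10,0.116,-0.419,0.038,1]]'
python3 - <<'E'
from h import *
from rig import observe,imaging
import pickle
s,c,im=pickle.load(open("w2.pkl","rb"))
p=atz(c,321.5,275.5,s["ee_pos"][2]-.0164);print("front flange edge rel TCP",(p-s["ee_pos"]).round(4))
s=observe();c=imaging.calibration("wrist");im=imaging.capture("wrist")
pickle.dump((s,c,im),open("w3.pkl","wb"))
print(s["time_s"],s["ee_pos"],s["orientation"],s["wrist_force"],proj(c,[.617,.129,.03]))
cv2.imwrite("pics/w3.png",cv2.resize(im[140:340,200:440,::-1],None,fx=3,fy=3,interpolation=cv2.INTER_CUBIC))
E
```

```text
time_s: 5.78
ee_pos: [0.6103, 0.0486, 0.111]
orientation: [-3.094, 0.113, 0.001]
wrist_force: [0.2, -0.3, 0.3]
gripper_width: 0.0123
front flange edge rel TCP [ 0.0099  0.0008 -0.0164]
5.775 [0.61025755 0.04862825 0.11103488] [-3.09433252e+00  1.12747769e-01  7.76746134e-04] [ 0.23658222 -0.2808203   0.30069086] [201.07467049 250.22004023]
```

View pics/w3.png

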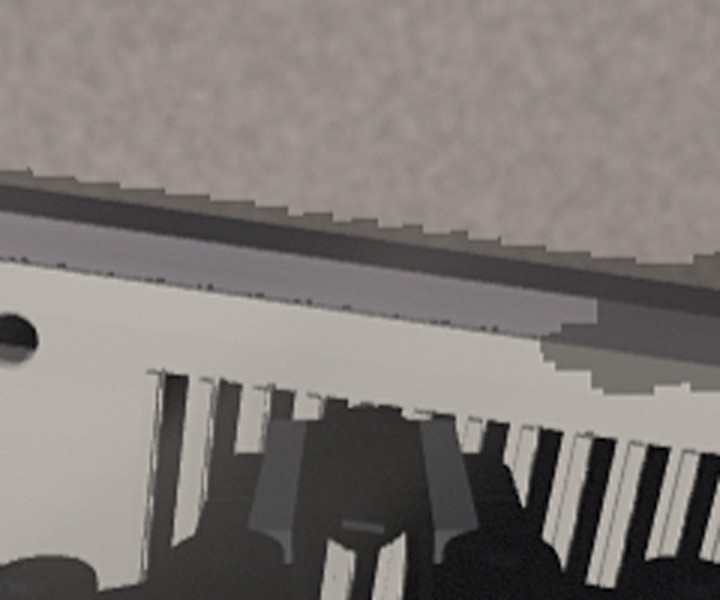

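The move fell short because of the speed caps. The empty hole shows at about crop (10,338), i.e. px (203,252). I'll work out the remaining shift.

```bash
python3 - <<'E'
from h import *
import pickle
s,c,im=pickle.load(open("w3.pkl","rb"))
g=im.max(2).astype(int);m=(g<110).astype(np.uint8);w=np.zeros_like(m);w[236:268,186:220]=m[236:268,186:220]
n,l,st,ce=cv2.connectedComponentsWithStats(w);print(st[1:],ce[1:].round(1))
for r in range(240,266,2):print(g[r,190:218])
p=atz(c,203.5,252,.03);print(p.round(4),totool(s,p).round(4),np.degrees(R.from_rotvec(s["orientation"]).as_euler("xyz")).round(2))
E
```

```text
[[195 245  18  16 217]] [[203.5 252.2]]
[180 181 182 182 181 183 181 181 181 181 182 182 182 181 183 183 182 182
 184 184 183 183 184 182 182 182 183 183]
[180 181 180 180 179 180 181 181 182 183 184 185 185 183 183 183 183 182
 181 183 183 182 182 182 182 183 182 183]
[180 180 178 180 181 181 183 175 167 147 138 119 118 120 132 134 159 177
 182 182 182 182 182 182 182 181 182 182]
[180 180 181 181 183 174 131 113  93  53  40  34  36  38  32  34  26  44
 100 148 181 183 180 180 180 180 180 180]
[180 181 181 183 157 116 102  82  55  42  41  41  39  38  39  36  40  32
  30  24  73 152 181 181 180 180 181 180]
[180 181 181 168 117 112  82  80  51  42  39  38  37  36  37  33  34  33
  31  32  28  19 165 182 181 180 180 179]
[180 182 181 150 117 109  83  82  60  39  37  39  39  38  33  31  31  33
  34  31  26  22  94 180 183 180 181 180]
[180 181 181 176 118 115  91  82  85  54  54  55  45  45  35  35  34  29
  29  27  32  22  69 181 182 180 179 179]
[180 180 181 183 165 119 105  91  83  84  86  84  85  83  84  83  87  84
  71  64  72  70 154 181 182 180 178 179]
[180 180 180 181 183 166 128 122 108  94  83  85  85  85  85  87  86  85
  84 115 128 165 181 179 180 180 179 179]
[180 180 180 179 180 181 181 167 139 130 127 117 112 105 100  99 100 122
 143 163 173 178 180 179 179 179 180 180]
[181 181 181 181 180 181 180 182 183 176 164 160 156 159 158 161 165 169
 176 179 181 180 181 180 180 180 180 179]
[182 180 180 182 181 181 181 181 180 181 180 181 183 182 183 182 181 182
 181 180 180 179 180 180 180 179 179 178]
[0.6157 0.1276 0.03  ] [-0.0001 -0.0755  0.0845] [-1.7741e+02  1.2000e-01 -4.1700e+00]
```

```bash
python3 -m inch '[[0,0,0,0,0,0,1],[0,0,0,0,0,0,1]]'
python3 - <<'E'
from h import *
from rig import observe
s=observe();print(totool(s,[.6157,.1276,.03]).round(4),np.degrees(R.from_rotvec(s["orientation"]).as_euler("xyz")).round(2))
E
```

```text
time_s: 6.08
ee_pos: [0.6101, 0.049, 0.1112]
orientation: [-3.094, 0.112, 0.001]
wrist_force: [-0.0, -0.8, 0.2]
gripper_width: 0.0128
[ 0.     -0.075   0.0846] [-1.7741e+02  1.1000e-01 -4.1400e+00]
```

```bash
cat >> h.py <<'E'
def plan(s,p,yaw):
    R0=R.from_rotvec(s["orientation"]); T=R.from_euler("xyz",[180,0,yaw],degrees=True)
    print("turn deg",np.degrees((R0.inv()*T).as_rotvec()).round(2),"shift",totool(s,p).round(4))
E
python3 - <<'E'
from h import *
from rig import observe
s=observe();plan(s,[.6167,.1268,.085],-9)
E
```

```text
turn deg [-2.58  0.22  4.86] shift [ 0.001  -0.0768  0.0297]
```

```bash
python3 -m inch '[[-0.6,0,1.2,0,-0.02,0.005,1],[-1.3,0.1,2.4,0,-0.045,0.015,1],[-2,0.1,3.6,0.001,-0.065,0.025,1],[-2.6,0.2,4.9,0.001,-0.0768,0.0297,1],[-2.6,0.2,4.9,0.001,-0.0768,0.0297,1],[-2.6,0.2,4.9,0.001,-0.0768,0.0297,1]]'
python3 - <<'E'
from h import *
from rig import observe,imaging
import pickle
s=observe();c=imaging.calibration("wrist");im=imaging.capture("wrist")
pickle.dump((s,c,im),open("w4.pkl","wb"))
plan(s,[.6157,.1276,.03],-9);print(proj(c,[.6157,.1276,.03]))
g=(255*(im/255.)**.5).astype(np.uint8)
cv2.imwrite("pics/w4.png",cv2.resize(g[170:340,220:420,::-1],None,fx=3.5,fy=3.5,interpolation=cv2.INTER_CUBIC))
E
```

```text
time_s: 6.82
ee_pos: [0.6134, 0.0621, 0.0849]
orientation: [-3.094, 0.079, 0.003]
wrist_force: [0.1, -0.5, -0.4]
gripper_width: 0.0124
turn deg [-2.66  0.31  6.07] shift [-0.0009 -0.0629  0.0579]
[210.58885437 267.2861535 ]
```

View pics/w4.png

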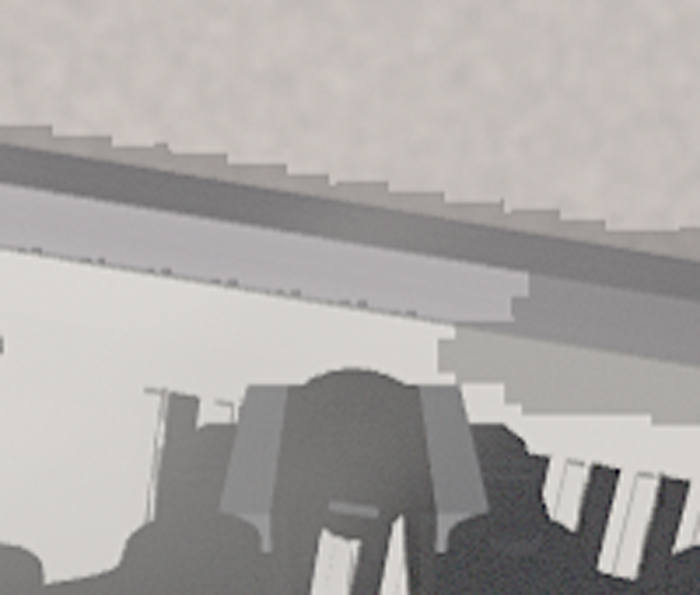

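```bash
python3 - <<'E'
from rig import observe
s=observe();print(s["q"].round(3),s["dq"].round(3))
E
```

```text
[-0.052  0.503 -0.117  0.953  0.047  3.141] [-0.     0.     0.001  0.001  0.     0.   ]
```

Joint 6 has hit its limit of 3.14, so I need a different yaw. About +17° is reachable at the hole.

```bash
python3 - <<'E'
from h import *
from rig import observe
s=observe();plan(s,[.617,.1272,.085],17)
E
```

```text
turn deg [ -2.67  -0.31 -19.92] shift [ 0.0002 -0.0652  0.003 ]
```

```bash
python3 -m inch '[[-0.5,0,-5,0,-0.01,0,1],[-1.3,-0.1,-10,0,-0.03,0.001,1],[-2,-0.2,-15,0,-0.05,0.002,1],[-2.7,-0.3,-19.9,0.0002,-0.062,0.003,1],[-2.7,-0.3,-19.9,0.0002,-0.0652,0.003,1],[-2.7,-0.3,-19.9,0.0002,-0.0652,0.003,1],[-2.7,-0.3,-19.9,0.0002,-0.0652,0.003,1]]'
python3 - <<'E'
from h import *
from rig import observe,imaging
import pickle
s=observe();c=imaging.calibration("wrist");im=imaging.capture("wrist")
pickle.dump((s,c,im),open("w5.pkl","wb"))
plan(s,[.617,.1272,.085],17);print(proj(c,[.6157,.1276,.03]))
g=(255*(im/255.)**.5).astype(np.uint8)
cv2.imwrite("pics/w5.png",cv2.resize(g[170:340,220:420,::-1],None,fx=3.5,fy=3.5,interpolation=cv2.INTER_CUBIC))
E
```

```text
time_s: 7.75
ee_pos: [0.6169, 0.1268, 0.0848]
orientation: [3.107, 0.461, -0.0]
wrist_force: [-0.2, -0.1, 0.1]
gripper_width: 0.0125
turn deg [ 0.02  0.02 -0.11] shift [ 0.0002 -0.0003 -0.0002]
[320.87753933 269.76240559]
```

View pics/w5.png

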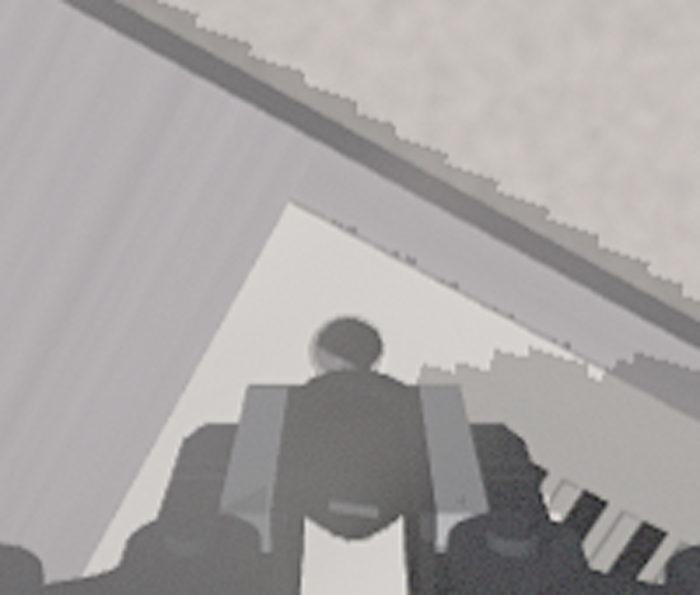

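The hole is just ahead of the flange in the image, at crop (347,350). I'll fit the hole rim and the flange arc with the same camera to get the relative offset.

```bash
python3 - <<'E'
from h import *
import pickle
from scipy.optimize import least_squares
s,c,im=pickle.load(open("w5.pkl","rb"))
g=im.max(2).astype(float)
print(g[256:290:2,319].round());print(g[268,304:336])
def fit(pts,z,r,p0):
    P=np.array([atz(c,u,v,z)[:2] for u,v in pts])
    f=least_squares(lambda q:np.hypot(*(P-q).T)-r,p0,loss="soft_l1",f_scale=3e-4)
    return f.x,np.sqrt(np.mean(f.fun**2))
def top(u,v0,v1,th):
    col=g[v0:v1,u]
    i=np.argmax(col<th); return None if i==0 else v0+i-1+(col[i-1]-th)/(col[i-1]-col[i])
hp=[(u,v) for u in range(310,330) if(v:=top(u,252,274,130))]
for v in range(264,274):
    row=g[v,303:337];i=np.argmax(row<150);j=33-np.argmax(row[::-1]<130)
    hp+= [(303+i-.5,v),(303+j+.5,v)]
for r in(.0055,):
    h,e=fit(hp,.03,r,[.616,.1276]);print("hole",h.round(4),e)
# flange arc: dark against hole or grille
zf=s["ee_pos"][2]-.0164
fp=[]
for u in list(range(306,310))+list(range(329,336)):
    v=top(u,262,292,100)
    if v: fp.append((u,v))
print(fp)
fl,e=fit(fp,zf,.011,[.6157,.1272]);print("flange",fl.round(4),e,"rel TCP",(fl-s["ee_pos"][:2]).round(4))
d=np.append(h-fl,0);print("world move",d.round(4),"tool",R.from_rotvec(s["orientation"]).inv().apply(d).round(4))
E
```

```text
[177. 178. 117.  51.  51.  53.  51.  52.  50.  82.  52.  51.  52.  50.
  50.  51.  51.]
[173. 174. 174. 177. 142. 116.  77.  56.  52.  54.  53.  52.  54.  52.
  49.  51.  51.  51.  49.  50.  49.  48.  47.  47.  43. 105. 173. 176.
 177. 175. 175. 175.]
hole [0.6157 0.1288] 0.00035005998289154474
[(306, np.float64(279.5047619047619)), (307, np.float64(278.95384615384614)), (308, np.float64(277.9230769230769)), (309, np.float64(277.50943396226415)), (329, np.float64(276.47457627118644)), (330, np.float64(276.50485436893206)), (331, np.float64(277.1449275362319)), (332, np.float64(277.50515463917526)), (333, np.float64(278.17808219178085)), (334, np.float64(278.4949494949495)), (335, np.float64(279.15714285714284))]
flange [0.6161 0.1279] 5.893882478961138e-05 rel TCP [-0.0008  0.0011]
world move [-0.0004  0.0009  0.    ] tool [-0.0001 -0.001  -0.    ]
```

```bash
python3 -m inch '[[0,0,0,0,-0.001,0,1],[0,0,0,0,-0.001,0.006,1],[0,0,0,0,-0.001,0.01,1],[0,0,0,0,-0.001,0.013,1],[0,0,0,0,-0.001,0.016,1],[0,0,0,0,-0.001,0.016,1]]'; python3 -m inch '[[0,0,0,0,0,0.002,1],[0,0,0,0,0,0.004,1],[0,0,0,0,0,0.006,1],[0,0,0,0,0,0.006,1]]'
```

```text
time_s: 8.55
ee_pos: [0.6164, 0.1283, 0.0685]
orientation: [3.107, 0.464, -0.001]
wrist_force: [0.4, -0.1, -0.3]
gripper_width: 0.0123
time_s: 9.05
ee_pos: [0.6165, 0.1283, 0.0626]
orientation: [3.107, 0.464, -0.001]
wrist_force: [0.4, 0.0, -0.4]
gripper_width: 0.0121
```

The shank tip is in the hole with no side force. Continuing slowly.

```bash
python3 -m inch '[[0,0,0,0,0,0.001,1],[0,0,0,0,0,0.002,1],[0,0,0,0,0,0.003,1],[0,0,0,0,0,0.003,1]]' 60; python3 -m inch '[[0,0,0,0,0,0.001,1],[0,0,0,0,0,0.002,1],[0,0,0,0,0,0.003,1],[0,0,0,0,0,0.003,1]]'
```

```text
time_s: 9.55
ee_pos: [0.6167, 0.1282, 0.0598]
orientation: [3.106, 0.464, -0.0]
wrist_force: [0.3, -3.1, 0.6]
gripper_width: 0.0114
time_s: 10.05
ee_pos: [0.6166, 0.1282, 0.0567]
orientation: [3.106, 0.464, -0.0]
wrist_force: [1.3, -4.7, 3.6]
gripper_width: 0.0113
```

```bash
python3 -m inch '[[0,0,0,0,0.0005,0,1],[0,0,0,0,0.0005,0,1]]'; python3 -m inch '[[0,0,0,0,0,0.001,1],[0,0,0,0,0,0.002,1],[0,0,0,0,0,0.002,1]]'
```

```text
time_s: 10.3
ee_pos: [0.6166, 0.1281, 0.0566]
orientation: [-3.107, -0.464, 0.001]
wrist_force: [0.1, -1.0, 1.0]
gripper_width: 0.0113
time_s: 10.68
ee_pos: [0.6167, 0.128, 0.0548]
orientation: [3.107, 0.464, -0.0]
wrist_force: [0.5, -0.7, 4.0]
gripper_width: 0.0112
```

```bash
python3 -m inch '[[0,0,0,0,0,0.001,1],[0,0,0,0,0,0.002,1],[0,0,0,0,0,0.002,1]]';python3 -m inch '[[0,0,0,0,0,0.001,1],[0,0,0,0,0,0.0015,1],[0,0,0,0,0,0.0015,1]]'
```

```text
time_s: 11.05
ee_pos: [0.6167, 0.128, 0.0527]
orientation: [3.107, 0.464, -0.0]
wrist_force: [0.5, -0.5, 1.4]
gripper_width: 0.0112
time_s: 11.42
ee_pos: [0.6167, 0.1279, 0.0512]
orientation: [3.107, 0.464, -0.001]
wrist_force: [0.1, -0.8, 2.3]
gripper_width: 0.0111
```

```bash
python3 -m inch '[[0,0,0,0,0,0.0007,1],[0,0,0,0,0,0.0014,1]]';python3 -m inch '[[0,0,0,0,0,0.0007,1],[0,0,0,0,0,0.0014,1]]'
python3 - <<'E'
from h import *
from rig import observe,imaging
import pickle
s=observe();c=imaging.calibration("wrist");im=imaging.capture("wrist");sc=imaging.capture("scene")
pickle.dump((s,c,im),open("w6.pkl","wb"))
f=lambda a:(255*(a/255.)**.5).astype(np.uint8)[:,:,::-1]
o=np.zeros((440,800,3),np.uint8);o[:,:400]=cv2.resize(f(im[230:340,270:370]),(400,440),interpolation=cv2.INTER_CUBIC)
o[:400,400:]=cv2.resize(f(sc[180:260,380:460]),(400,400),interpolation=cv2.INTER_CUBIC)
cv2.imwrite("pics/w6.png",o)
E
```

```text
time_s: 11.68
ee_pos: [0.6168, 0.1279, 0.05]
orientation: [3.107, 0.464, 0.0]
wrist_force: [0.6, 0.4, 6.3]
gripper_width: 0.0111
time_s: 11.92
ee_pos: [0.6169, 0.128, 0.0493]
orientation: [3.107, 0.464, 0.001]
wrist_force: [-4.2, -0.1, 22.0]
gripper_width: 0.0113
```

View pics/w6.png

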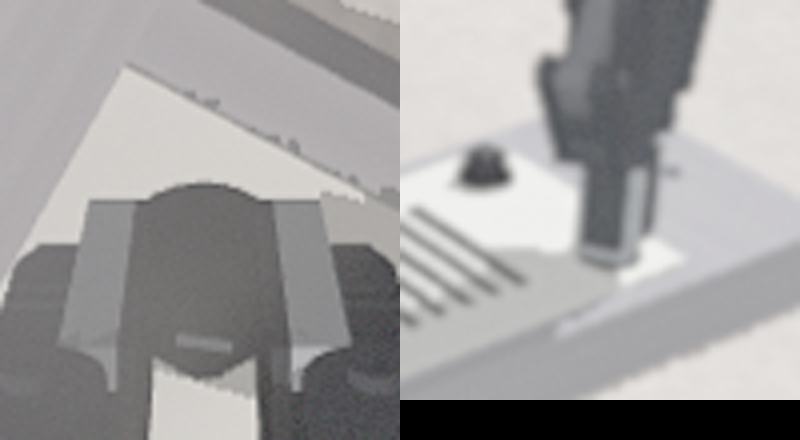

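The flange met the grille at z=.0493, where I predicted contact (.0494), and the force jumped to 22 N. I'll relieve it, release, rise and look.

```bash
python3 -m inch '[[0,0,0,0,0,-0.0008,1],[0,0,0,0,0,-0.0008,0.8],[0,0,0,0,0,-0.0008,0.65],[0,0,0,0,0,-0.0008,0.6],[0,0,0,0,0,-0.0008,0.6],[0,0,0,0,0,-0.0008,0.6]]'
python3 -m inch '[[0,0,0,0,0,-0.005,0.6],[0,0,0,0,0,-0.02,0.6],[0,0,0,0,0,-0.04,0.8],[0,0,0,0,0,-0.045,1],[0,0,0,0,0,-0.045,1],[0,0,0,0,0,-0.045,1],[0,0,0,0,0,-0.045,1]]'
python3 - <<'E'
from h import *
from rig import observe,imaging
import pickle
s=observe();c=imaging.calibration("wrist");im=imaging.capture("wrist");sc=imaging.capture("scene")
pickle.dump((s,c,im),open("w7.pkl","wb"));pickle.dump(sc,open("s7.pkl","wb"))
f=lambda a:(255*(a/255.)**.5).astype(np.uint8)[:,:,::-1]
o=np.zeros((440,800,3),np.uint8);o[:,:400]=cv2.resize(f(im[210:320,270:370]),(400,440),interpolation=cv2.INTER_CUBIC)
o[:400,400:]=cv2.resize(f(sc[180:260,380:460]),(400,400),interpolation=cv2.INTER_CUBIC)
cv2.imwrite("pics/w7.png",o)
for n,z in(("flange",.033),("pintop",.0475)):
  for r in(0,.011):print(n,[proj(c,[.6157+r*a,.1288+r*b,z]).round(1) for a,b in((1,0),(0,1),(0,-1),(-1,0))])
E
```

```text
time_s: 12.78
ee_pos: [0.6167, 0.1279, 0.0492]
orientation: [3.107, 0.464, -0.001]
wrist_force: [0.6, 0.4, -0.6]
gripper_width: 0.0341
time_s: 13.65
ee_pos: [0.6164, 0.1279, 0.0937]
orientation: [3.107, 0.464, -0.002]
wrist_force: [0.2, -0.3, 0.0]
gripper_width: 0.0
flange [array([320.9, 265.3]), array([320.9, 265.3]), array([320.9, 265.3]), array([320.9, 265.3])]
flange [array([326.6, 247.6]), array([302.3, 260. ]), array([339.2, 270.6]), array([315.3, 282.5])]
pintop [array([320.9, 274.3]), array([320.9, 274.3]), array([320.9, 274.3]), array([320.9, 274.3])]
pintop [array([327.1, 255.4]), array([301. , 268.6]), array([340.6, 280. ]), array([314.9, 292.7])]
```

View pics/w7.png

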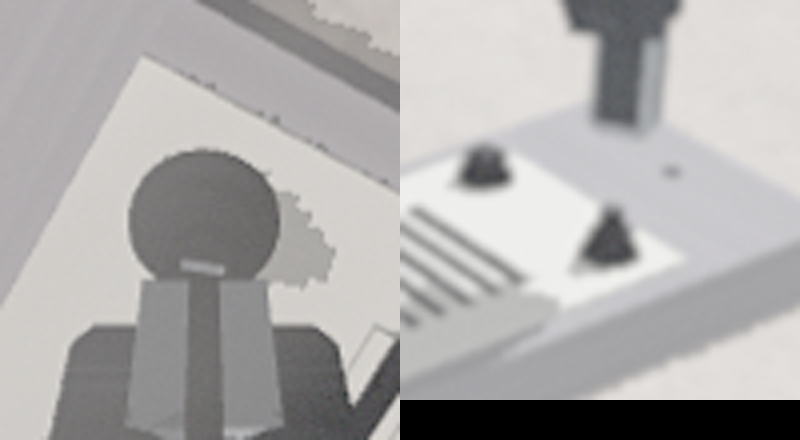

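The rivet is seated flat with its pin still standing proud, and the closed fingertips are centred over it. Now I'll press the pin gently.

```bash
python3 -m inch '[[0,0,0,0,0,0.01,1],[0,0,0,0,0,0.02,1],[0,0,0,0,0,0.026,1],[0,0,0,0,0,0.028,1],[0,0,0,0,0,0.028,1]]'; python3 -m inch '[[0,0,0,0,0,0.001,1],[0,0,0,0,0,0.002,1],[0,0,0,0,0,0.003,1],[0,0,0,0,0,0.003,1]]'; python3 -m inch '[[0,0,0,0,0,0.001,1],[0,0,0,0,0,0.001,1]]'
```

```text
time_s: 14.38
ee_pos: [0.6167, 0.1279, 0.0662]
orientation: [3.107, 0.464, -0.001]
wrist_force: [-0.7, -0.0, 0.6]
gripper_width: 0.0001
time_s: 14.88
ee_pos: [0.6167, 0.1279, 0.0632]
orientation: [3.107, 0.464, -0.001]
wrist_force: [0.2, 0.2, 0.4]
gripper_width: 0.0
time_s: 15.12
ee_pos: [0.6167, 0.1279, 0.0622]
orientation: [3.107, 0.464, -0.001]
wrist_force: [0.5, -0.2, 0.5]
gripper_width: -0.0004
```

```bash
python3 -m inch '[[0,0,0,0,0,0.001,1],[0,0,0,0,0,0.001,1]]'; python3 -m inch '[[0,0,0,0,0,0.001,1],[0,0,0,0,0,0.001,1]]';python3 -m inch '[[0,0,0,0,0,0.001,1],[0,0,0,0,0,0.001,1]]'
```

```text
time_s: 15.38
ee_pos: [0.6171, 0.1278, 0.0616]
orientation: [3.106, 0.464, 0.001]
wrist_force: [1.7, -0.3, 4.1]
gripper_width: -0.0001
time_s: 15.62
ee_pos: [0.6171, 0.1278, 0.0607]
orientation: [3.107, 0.464, 0.001]
wrist_force: [0.0, -1.0, 5.6]
gripper_width: -0.0003
time_s: 15.88
ee_pos: [0.6171, 0.1278, 0.0598]
orientation: [3.106, 0.464, 0.001]
wrist_force: [-0.3, -0.9, 5.7]
gripper_width: -0.0002
```

```bash
python3 -m inch '[[0,0,0,0,0,0.001,1],[0,0,0,0,0,0.002,1],[0,0,0,0,0,0.003,1],[0,0,0,0,0,0.003,1]]'; python3 -m inch '[[0,0,0,0,0,0.0007,1],[0,0,0,0,0,0.0014,1],[0,0,0,0,0,0.0014,1]]';python3 -m inch '[[0,0,0,0,0,0.0004,1],[0,0,0,0,0,0.0007,1],[0,0,0,0,0,0.0007,1]]'
```

```text
time_s: 16.38
ee_pos: [0.6172, 0.1278, 0.0569]
orientation: [3.106, 0.464, 0.002]
wrist_force: [-0.4, -1.5, 8.3]
gripper_width: 0.0003
time_s: 16.75
ee_pos: [0.6172, 0.1278, 0.0555]
orientation: [3.106, 0.464, 0.002]
wrist_force: [-0.3, -0.4, 9.1]
gripper_width: 0.0003
time_s: 17.12
ee_pos: [0.6172, 0.1278, 0.055]
orientation: [3.106, 0.464, 0.002]
wrist_force: [-0.8, -0.5, 10.9]
gripper_width: -0.0001
```

```bash
python3 -m inch '[[0,0,0,0,0,0.0003,1],[0,0,0,0,0,0.0005,1],[0,0,0,0,0,0.0005,1]]'; python3 -m inch '[[0,0,0,0,0,0.0003,1],[0,0,0,0,0,0.0003,1]]'
```

```text
time_s: 17.5
ee_pos: [0.6172, 0.1278, 0.0545]
orientation: [3.106, 0.464, 0.002]
wrist_force: [-0.6, -0.5, 10.8]
gripper_width: -0.0001
time_s: 17.75
ee_pos: [0.6172, 0.1279, 0.0542]
orientation: [3.106, 0.464, 0.002]
wrist_force: [-0.9, -1.0, 10.0]
gripper_width: -0.0001
```

```bash
python3 -m inch '[[0,0,0,0,0,0.0003,1],[0,0,0,0,0,0.0003,1]]'; python3 -m inch '[[0,0,0,0,0,0.0003,1],[0,0,0,0,0,0.0003,1]]'
```

```text
time_s: 18.0
ee_pos: [0.6172, 0.1278, 0.054]
orientation: [3.106, 0.464, 0.002]
wrist_force: [-1.9, -1.3, 12.4]
gripper_width: -0.0001
time_s: 18.25
ee_pos: [0.6172, 0.1278, 0.054]
orientation: [3.106, 0.464, 0.002]
wrist_force: [-3.4, -1.1, 15.9]
gripper_width: -0.0001
```

Dead stop at z=.0540, which is flush as predicted. One small firm press, then I'll retreat and look.

```bash
python3 -m inch '[[0,0,0,0,0,0.0003,1],[0,0,0,0,0,0.0003,1]]'; python3 -m inch '[[0,0,0,0,0,-0.005,1],[0,0,0,0,0,-0.03,1],[0,0,0,0,0,-0.06,1],[0,0,0,-0.03,0,-0.1,1],[0,0,0,-0.06,0,-0.12,1],[0,0,0,-0.06,0,-0.12,1],[0,0,0,-0.06,0,-0.12,1]]'
python3 - <<'E'
from h import *
from rig import observe,imaging
c=imaging.calibration("wrist");im=imaging.capture("wrist");sc=imaging.capture("scene");tp=imaging.capture("top")
print(observe()["wrist_force"])
f=lambda a:(255*(a/255.)**.5).astype(np.uint8)[:,:,::-1]
u,v=proj(c,[.6157,.1288,.035]).astype(int);u=min(max(u,40),600);v=min(max(v,40),440);print(u,v)
o=np.zeros((560,800,3),np.uint8);o[:400,:400]=cv2.resize(f(im[v-40:v+40,u-40:u+40]),(400,400),interpolation=cv2.INTER_CUBIC)
o[:400,400:]=cv2.resize(f(sc[180:260,380:460]),(400,400),interpolation=cv2.INTER_CUBIC)
o[400:,:213]=cv2.resize(f(tp),(213,160));o[400:,213:426]=cv2.resize(f(sc),(213,160))
cv2.imwrite("pics/w8.png",o)
E
```

```text
time_s: 18.5
ee_pos: [0.6172, 0.1279, 0.054]
orientation: [3.106, 0.464, 0.003]
wrist_force: [-3.8, -1.2, 20.5]
gripper_width: -0.0003
time_s: 19.38
ee_pos: [0.5596, 0.1105, 0.1721]
orientation: [3.107, 0.464, -0.001]
wrist_force: [0.7, 0.6, 0.5]
gripper_width: 0.0003
[ 0.22600411 -0.2407133   0.06945566]
320 154
```

View pics/w8.png

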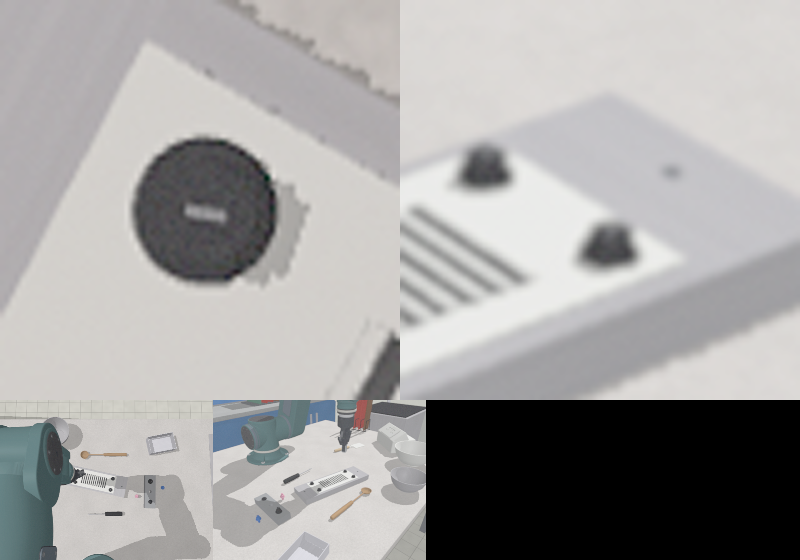

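The rivet now looks the same as the set ones, with its pin flush, and nothing else has moved. Handing in.

```bash
python3 -c "
from rig import manip;print(manip.close_job())"
```

```text
the job is handed in; nothing more can be done
None
```

The rivet that fits (the middle one in the stand) is in the grille's empty corner hole, its flange flat and its pin pushed in. I handed the job in at about 19.5 s.

- **Seating:** I felt it in under low force. It stopped with the tool at z=.0493 m (.0494 predicted), where the force rose to 22 N. I then let go.
- **Pin:** I pressed it with closed fingertips at about 4–11 N. It stopped dead at z=.0540 m, the predicted flush height, and I gave it a last check press of 20.5 N. The crack limit is 35 N.
- **Last pictures:** the new rivet looks like the set ones, with the pin flush. The other things look unmoved, and the arm is clear with about 0 N at the wrist.

**Checks that disagreed:**
- The gripper read about 12.5 mm on the 16 mm collar, falling to about 11 mm during the push. The pictures showed a sound grip.
- The push over the clip read only 1–6 N at the points I sampled, below the 5–10 N stated. The seating height and pictures still agree that it is home.
- The first move towards the hole stopped short because joint 6 reached its limit (3.141 rad read, range 3.14) and the tool tilted by about 2.6°. I corrected both by turning the tool before inserting.

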